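Clamp an enclosure in a cam vice

ROBOT

A 6-joint arm with a two-finger parallel gripper is mounted at the origin on a cart in front of the work surface, level with it; the furniture and walls round the work are solid. World frame = base frame: x ahead of the robot, y to its left, z up, the work surface at z = 0. Lengths are in m, angles in degrees, forces in N, time in s.
With the tool pointing down it reaches from about 0.25 to 0.775 m from the base axis. Payload 8.9 kg.
Tool frame: the origin (TCP) lies at the very end of the fingers, on their centre line; the grasp point (between the pads) lies 19 mm behind it (r.hold_point_z is the distance from the TCP to the grasp point, in m); z points along the fingers, y is the direction in which the jaws open and shut (so a half turn about z gives the same grasp; the last joint's range is limited). The gripper opens to 85 mm and grips with 20 to 120 N. Pads are 22 mm wide; open, the fingers measure 114 mm over their backs; the gripper's body (76 mm by 85 mm) begins 54 mm behind the grasp point. The pads swing forward as they close: fully open they stand 13 mm farther back than shut.
Start: joints at [64.498, 16.656, -8.789, 64.555, 0, 82.019], TCP at [0.158, 0.501, 0.231] pointing down, gripper open.
Joint ranges: [-144.48, 144.48], [-52.06, 99.96], [-74.48, 78.29], [-112.23, 115.85], [-86.99, 84.42], [-180, 180]. Speed limits (degrees/s): [127.2, 127.2, 159.86, 180, 180, 180].

INTERFACE

Orientations are given as [roll, pitch, yaw] about the fixed x, y, z axes, in that order (R = Rz(yaw) Ry(pitch) Rx(roll)).
In Python, from bench import r gives the robot as it stands.
- The arm moves only by the tool step_arm, never from a script. Its argument "plan" is one flat list of numbers, 7 for each row, row after row: the opening, from 0 (shut) to 1 (fully open), then the shift along the tool's x, y, z in cm, then the turn, a rotation vector about the tool's x, y, z in degrees. A call has 1 to 12 rows; each row shifts and turns the commanded pose from where the row before left it, along the tool's axes as they then stand; what a row does not reach is not made up. A row lasts 1/12 s, in which the tool goes at most 41.7 mm and 7.16 degrees, less where a joint would pass 70% of its speed; a pose out of reach is approached as far as the arm can. A call with a gripper value outside its range is refused whole. The fingers move at their own pace and stop on an object; "grip_force" is the grip in N (left out, the last holds). Time passes only in rows, so rows that do not move let the fingers close. It gives the time, the measured TCP pose, the force and the opening at its end, in the units of the state.
- r.sense(): the state, without advancing time (a new reading comes with each control period).
- r.snapshot(name): name is "side" or "top"; returns the picture (400x640x3 uint8, red, green, blue); there is no depth.
- r.camera_params(name): a dict with "fovy" (degrees; the focal length in pixels is half the picture's height over the tangent of half this angle, whatever the lens; pixels are square), "cx", "cy" (the principal point, pixels), "distortion" ([k1, k2, p1, p2, k3] as OpenCV has them; the pictures are not rectified), "R" (3x3) and "t" (3): a world point X has camera coordinates R X + t. Camera axes: x right, y down, z forward; pixel columns grow to the right and rows downward; lengths in m; the calibration is good to about 2 mm. A picture is of the moment at which its call begins. camera_params takes no time and is no camera call.
- r.job_done(): hands the job in, once; it reports no verdict.
The state is a dict: "t": time; "qpos": joint angles; "joint_velocities": joint speeds; "joint_torque": joint torques, N m; "tool_pos": TCP position; "tcp_rot": TCP orientation; "ft_force": force on the tool from outside, world axes, zero at the start; "moment": the same for the moment, N m; "width": finger opening in m.
Only numpy, scipy, OpenCV 4.12 (cv2) and the standard library are available. Lean on these libraries where they do the work, as an engineer would, in place of code of your own. Each camera call takes 0.05 s, during which the arm holds its last target.

TASK

Lay the loose ivory enclosure from the front of the desk flat in the nest of the cam vice between its low side rails, with its cable gland in the fork of the fixed stop, and let go of it. Then turn the black cam knob clockwise until the sprung follower drops into the cam's notch and the jaw snaps shut on the enclosure; feel for it, stop there and do not strain the knob against the end of the notch. Leave the knob standing there with the enclosure clamped, and leave the other things on the desk where they are.

Things in the scene. Friction and masses are not known exactly. Their poses are not given: they have to be found in the camera images.
- enclosure: Loose ivory plastic box with a screwed lid (the one at the front of the desk, not the one further back), about 0.07 kg. Its body is 56 mm wide (own x, -28 to +28), 73 mm long (own y, -43 to +30) and 40 mm high; the round cable gland sticks out of its +y end to y = +43. Origin on its underside, on the middle of the width. Hold it across the 56 mm width.
- vice: Cam vice, a fixture screwed to the desk: bare metal base plate 100 mm wide (own x), 228 mm long (own y), 12 mm thick. Origin on the underside, near its middle. Towards +y the nest, towards -y the cam housing with the black knob. Nest: two low side rails, inner faces at x = -30.5 and +30.5 mm, tops 19.5 mm over the desk.
- nest (a point): Point on the nest's floor (top of the base plate, 12 mm over the desk) where the enclosure's origin belongs; axes as the vice's. An enclosure laid exactly here, its axes along the vice's (gland to +y), has 2.5 mm of play at each side and each end while the jaw is open.
- stop_face (a point): Middle of the face of the fixed stop at the nest's +y end, 86 mm from the vice's origin, axes as the vice's. The stop rises to 40 mm over the desk and is forked by a 26 mm wide gap for the gland.
- cover_top (a point): Point on the top of the cam housing's flat cover plate (92 mm along x, 76 mm along y, 37 mm over the desk) below the knob, on the knob's axis; axes as the vice's.
- jaw: Steel sliding jaw, a yoke that passes round the hidden cam; its follower nose rides on the cam's rim. Origin and axes coincide with the vice's while it is open. Springs press it to the vice's +y with about 10 N. When the follower drops into the notch it moves 5 mm in +y, pushes the enclosure up to the stop and holds it (6.2 mm if the nest is empty; then there is no room left to load).
- jaw_face (a point): Middle of the face of the jaw plate (54 mm wide, top 38 mm over the desk) that closes on the enclosure's -y end; axes as the vice's. 78.5 mm from the stop's face while open, about 73.5 mm when closed on the enclosure.
- cam_knob: Black knob with a bar grip. Origin on the vertical turning axis, 39 mm over the desk, 52 mm from the vice's origin towards the vice's -y. The bar is 50 mm long (own x), 14 mm thick (own y) and stands from 6 to 36 mm above the origin, over a round skirt of 48 mm diameter and 7 mm height. Starts with the bar within 0.1 rad of the vice's x axis.
- knob_grip (a point): Middle of the grip bar, 21 mm above the knob's origin, axes as the knob's. Clamps clockwise from above; turning takes about 0.1 N m (0.2 held off centre); it stays where left on the rim. The cam is set differently each time: the follower starts to drop 0.05 to 1.3 rad from the start (springs then help the knob on), is fully in 0.3 rad on, then 0.1 rad of play to a solid wall: at most 28 N there (0.5 N m).
- reel: Bystander: small reel of solder, blue flanges, 72 x 62 x 50 mm. Origin under its middle.
- driver: Bystander: small screwdriver with an orange handle, 100 mm long, lying. Origin under its middle.
- torch: Bystander: hand torch, 108 mm long and 34 mm thick, lying. Origin under its middle.
Not all that is in view belongs to the job. Several things look just like the enclosure: the one meant starts nearest to the robot's base.

How it is judged (in metres and radians):
On the way, in this order (a step that is already met when the one before it is completed fails the run):
1. the enclosure lies flat in the nest, gland to the stop, released, with the jaw still open (x of enclosure in the frame of nest between -0.004 and 0.004 m and z of enclosure in the frame of nest between -0.003 and 0.002 m and angle between the y axis of enclosure and the y axis of vice, either way round below 0.12 rad and y of enclosure in the frame of nest between -0.005 and 0.005 m and contact force between the fingers and enclosure below 0.2 N and y of jaw in the frame of vice below 0.0015 m), for 0.2 s.
2. the follower has dropped into the notch: the jaw has closed on the enclosure (y of jaw in the frame of vice above 0.0035 m and contact force between jaw and enclosure above 3 N), for 0.2 s.
At the end, for the whole second after the job is handed in: The enclosure lies flat on the nest's floor between the rails (within 4 mm sideways, 0.12 rad), pushed up to the stop with its gland in the fork, and the jaw, its follower in the cam's notch (3.5 to 5.8 mm from its open place), presses on it with over 3 N; knob at rest and released (all of step 2 and x of enclosure in the frame of nest between -0.004 and 0.004 m and z of enclosure in the frame of nest between -0.003 and 0.002 m and angle between the y axis of enclosure and the y axis of vice, either way round below 0.12 rad and y of enclosure in the frame of nest between 0.0005 and 0.005 m and y of jaw in the frame of vice below 0.0058 m and linear speed of enclosure below 0.01 m/s and angular speed of cam_knob below 0.05 rad/s and contact force between the fingers and cam_knob below 0.2 N); the robot touches nothing.
It fails at once if the knob is strained: follower and cam press on each other with more than 28 N (contact force between jaw and cam_knob above 28 N).
It fails at once if a bystander (reel, screwdriver, torch) is moved more than 30 mm (distance of any of reel, driver, torch from where it was at the start of the episode above 0.03 m).
It also fails if it takes over 72 s, if anything falls off the work surface, if the arm or the gripper's body presses on something with over 40 N, if the wrist force passes 120 N, or if a joint passes its speed limit or range.

## Working session

There is one attempt and no reset: what is moved stays moved. The work goes in short steps, Python scripts to look and compute and a tool call to move; the robot and the scene stay as the last step left them, time stands still between calls to the robot, and variables do not carry over. Pictures are saved under pics/ and viewed, and the job is handed in when it is done.

Besides the shell and the picture viewer there is one more tool, called after "Emit:" as name(argument=value, ...), one argument or row to a line, values as JSON. step_arm: Moves the arm, as the interface text tells. Its arguments: {"type":"object","properties":{"plan":{"type":"array"},"grip_force":{"type":"number"}},"required":["plan"]}

```bash
ls; mkdir -p pics
python3 - <<'E'
from bench import r
import cv2
for n in("side","top"):
    im=r.snapshot(n); cv2.imwrite(f"pics/{n}0.png",im[:,:,::-1])
    print(n,r.camera_params(n))
print(r.sense(), r.hold_point_z)
E
```

```text
pics
side {'fovy': 45.029722015590636, 'cx': 311.52781276248686, 'cy': 198.82170381573977, 'distortion': array([-0.02217624,  0.        ,  0.        ,  0.        ,  0.        ]), 'R': array([[ 8.41960396e-01, -5.39539320e-01,  1.13379276e-04],
       [-1.85412953e-01, -2.89537434e-01, -9.39036800e-01],
       [ 5.06680104e-01,  7.90610774e-01, -3.43816631e-01]]), 't': array([-0.37370772,  0.27005187,  0.48585102])}
top {'fovy': 54.33615891370619, 'cx': 321.1046774022518, 'cy': 199.99072921377459, 'distortion': array([-0.01253137,  0.        ,  0.        ,  0.        ,  0.        ]), 'R': array([[ 0.01131514, -0.99987623, -0.01093138],
       [-0.99629301, -0.01034093, -0.08540083],
       [ 0.08527722,  0.01185718, -0.99628671]]), 't': array([0.22679369, 0.62388259, 0.9140388 ])}
{'t': 0.1, 'qpos': array([ 6.44992805e+01,  1.66837630e+01, -8.82478673e+00,  6.45541318e+01,
        1.69606811e-03,  8.20199937e+01]), 'joint_velocities': array([-0.04445166,  0.00417763,  0.22595384,  0.04413324,  0.07782686,
       -0.01408723]), 'joint_torque': array([ 1.54703717e-03, -5.37975812e+01,  3.31918681e+01,  9.31647490e-03,
       -1.38969281e-04,  1.08999512e-05]), 'tool_pos': array([0.15786821, 0.50031833, 0.23082005]), 'tcp_rot': array([-1.79938161e+02, -1.03815540e-02,  1.62479280e+02]), 'ft_force': array([ 0.22986935, -0.65999713,  0.62431542]), 'moment': array([ 0.00136069, -0.00825011, -0.0052375 ]), 'width': 0.08544801402958786} 0.0187
```

View pics/top0.png

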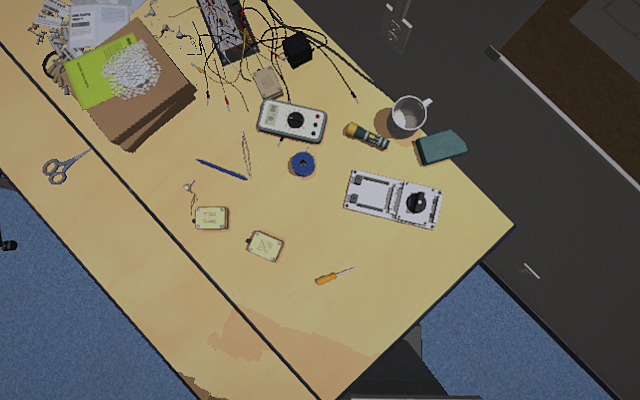

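View pics/side0.png

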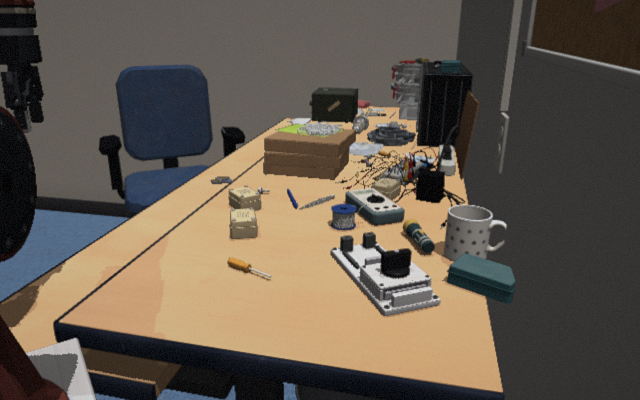

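```bash
cat > h.py <<'E'
from bench import r
import cv2, numpy as np
def cam(n):
    p=r.camera_params(n); f=200/np.tan(np.radians(p['fovy']/2))
    K=np.array([[f,0,p['cx']],[0,f,p['cy']],[0,0,1]]); return K,np.array(p['distortion']),np.array(p['R']),np.array(p['t'])
def ray(n,uv):
    K,D,R,t=cam(n); q=cv2.undistortPoints(np.array(uv,float).reshape(-1,1,2),K,D).reshape(-1,2)
    d=np.c_[q,np.ones(len(q))]@R; return -R.T@t,d
def onz(n,uv,z):
    c,d=ray(n,uv); z=np.broadcast_to(z,len(d)); return c+d*((z-c[2])/d[:,2])[:,None]
def proj(n,X):
    K,D,R,t=cam(n); return cv2.projectPoints(np.array(X,float).reshape(-1,1,3),cv2.Rodrigues(R)[0],t,K,D)[0].reshape(-1,2)
def crop(n,x0,y0,x1,y1,s,name,im=None):
    im=r.snapshot(n)[:,:,::-1] if im is None else im
    cv2.imwrite(f"pics/{name}.png",cv2.resize(im[y0:y1,x0:x1],None,fx=s,fy=s,interpolation=cv2.INTER_CUBIC))
E
python3 - <<'E'
from h import *
im=cv2.imread("pics/top0.png")
crop("top",235,220,295,270,12,"enc",im)
crop("top",335,160,450,240,6.9,"vice",im)
im=cv2.imread("pics/side0.png")
crop("side",220,180,270,245,9,"encs",im)
crop("side",320,225,445,315,6,"vices",im)
E
```

```text
(no output)
```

View pics/enc.png

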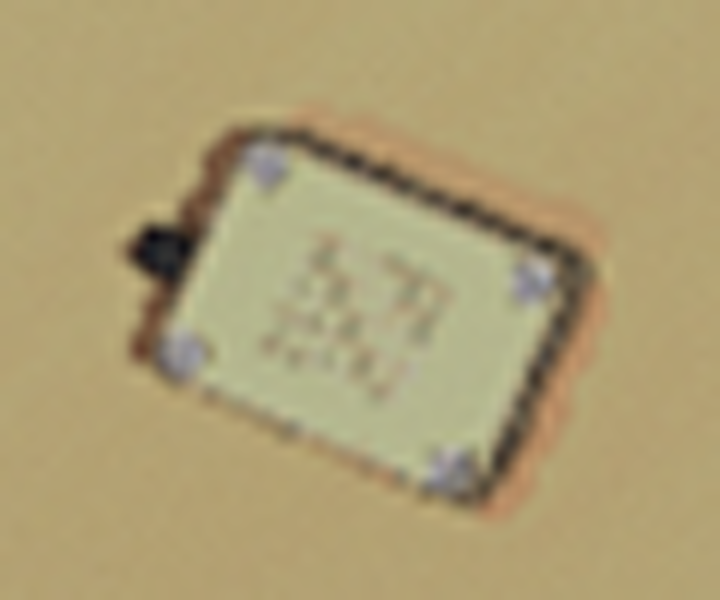

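View pics/vice.png

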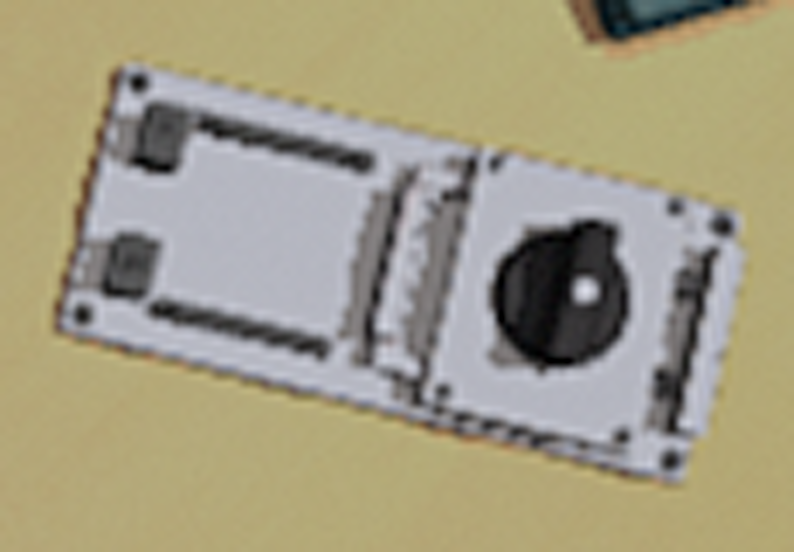

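View pics/encs.png

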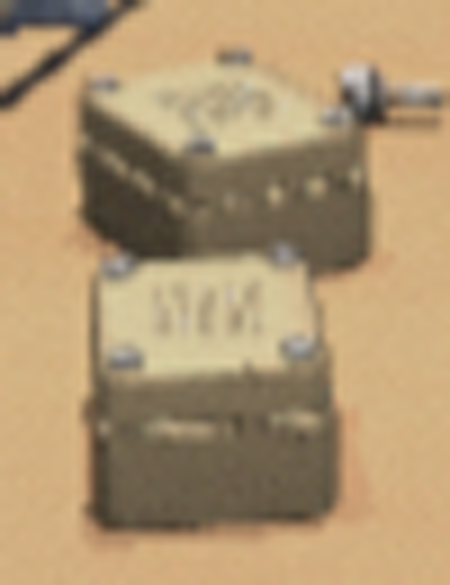

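View pics/vices.png

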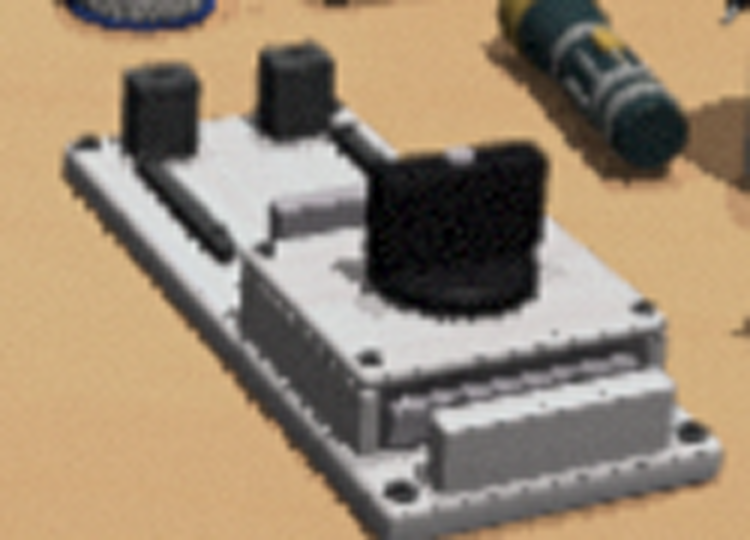

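```bash
cat > m.py <<'E'
from h import *
def un(p,x0,y0,s): return (np.array(p,float)+.5)/s-.5+[x0,y0]
e=onz("top",un([(265,165),(530,280),(452,468),(182,355)],235,220,12),0.0405)
print("enc screws",e.round(4).tolist()); c=e.mean(0)
print([np.linalg.norm(e[i]-e[i-1]).round(4) for i in range(4)])
g=onz("top",un([(155,250)],235,220,12),0.02)[0]
d=(e[0]+e[3]-e[1]-e[2])[:2]; d/=np.linalg.norm(d); w=(e[0]+e[1]-e[2]-e[3])[:2]; w/=np.linalg.norm(w)
print("c",c,"y ang",np.degrees(np.arctan2(d[1],d[0])),"from w",np.degrees(np.arctan2(w[1],w[0]))+90,"gland dir",g-c)
print("enc origin",c[:2]+0.0065*d)
V=lambda p,z:onz("top",un(p,335,160,6.9),z)
b=V([(138,82),(83,316),(672,460),(722,223)],.012); print("base screws",b.round(4).tolist(),[np.linalg.norm(b[i]-b[i-1]).round(4) for i in range(4)])
k=V([(118,65),(58,330),(682,484),(742,212)],.012); print("base corners",[np.linalg.norm(k[i]-k[i-1]).round(4) for i in range(4)],k.mean(0),b.mean(0))
cv=V([(497,163),(443,391),(622,436),(676,206)],.037); print("cover",cv.round(4).tolist(),[np.linalg.norm(cv[i]-cv[i-1]).round(4) for i in range(4)],cv.mean(0))
for q in(b,k,cv):
    y=(q[0]+q[1]-q[2]-q[3]); x=(q[0]+q[3]-q[1]-q[2]); print(np.degrees(np.arctan2(y[1],y[0])),np.degrees(np.arctan2(x[1],x[0]))+90)
y=b[0]+b[1]-b[2]-b[3];y[2]=0;y/=np.linalg.norm(y)
for q in(b,k,cv): print("origin along y rel. knob axis",(q.mean(0)-cv.mean(0))@y)
s=V([(188,112),(155,238)],.04);print("stop top", [(p-cv.mean(0))@y for p in s])
kn=V([(587,291)],.075);print("dot on knob",kn)
E
python3 m.py
```

```text
enc screws [[0.5394, 0.3855, 0.0405], [0.5174, 0.3326, 0.0405], [0.4805, 0.3472, 0.0405], [0.5019, 0.401, 0.0405]]
[np.float64(0.0406), np.float64(0.0573), np.float64(0.0397), np.float64(0.0579)]
c [0.50981741 0.36654933 0.0405    ] y ang 67.87670238044255 from w 67.9990277517132 gland dir [ 0.0122093   0.04439632 -0.0205    ]
enc origin [0.51226532 0.37257077]
base screws [[0.6944, 0.1518, 0.012], [0.6102, 0.171, 0.012], [0.5613, -0.0374, 0.012], [0.6457, -0.0563, 0.012]] [np.float64(0.2137), np.float64(0.0864), np.float64(0.2141), np.float64(0.0865)]
base corners [np.float64(0.2281), np.float64(0.0977), np.float64(0.2268), np.float64(0.0995)] [0.6270441  0.05865576 0.012     ] [0.62789588 0.05729555 0.012     ]
cover [[0.6632, 0.0288, 0.037], [0.5837, 0.048, 0.037], [0.5688, -0.0135, 0.037], [0.6488, -0.0331, 0.037]] [np.float64(0.0636), np.float64(0.0818), np.float64(0.0633), np.float64(0.0823)] [0.61611618 0.00757085 0.037     ]
76.82315346080229 77.2790420582211
76.92403535866623 77.25392370733131
76.66815790753368 76.31375014293478
origin along y rel. knob axis 0.05110077428072211
origin along y rel. knob axis 0.0522310078916975
origin along y rel. knob axis 0.0
stop top [np.float64(0.1399802002929854), np.float64(0.14093482303659802)]
dot on knob [[0.6156636  0.00722634 0.075     ]]
```

Run:
```python
from m import *
print('----')
e2=onz("side",un([(120,265),(285,256),(298,347),(125,357)],220,180,9),0.0405)
print(e2.round(4).tolist(),e2.mean(0),c)
b2=onz("side",un([(88,144),(403,490),(692,432)],320,225,6),.012); print(b2.round(4).tolist(), b.round(4).tolist())
c2=onz("side",un([(370,358),(643,305)],320,225,6),.037); print(c2.round(4).tolist(), cv.round(4).tolist())
n="top"
print(proj("top",[[0.158,0.5,0.23]]),proj("side",[[0.158,0.5,0.23]]))
```

```text
enc screws [[0.5394, 0.3855, 0.0405], [0.5174, 0.3326, 0.0405], [0.4805, 0.3472, 0.0405], [0.5019, 0.401, 0.0405]]
[np.float64(0.0406), np.float64(0.0573), np.float64(0.0397), np.float64(0.0579)]
c [0.50981741 0.36654933 0.0405    ] y ang 67.87670238044255 from w 67.9990277517132 gland dir [ 0.0122093   0.04439632 -0.0205    ]
enc origin [0.51226532 0.37257077]
base screws [[0.6944, 0.1518, 0.012], [0.6102, 0.171, 0.012], [0.5613, -0.0374, 0.012], [0.6457, -0.0563, 0.012]] [np.float64(0.2137), np.float64(0.0864), np.float64(0.2141), np.float64(0.0865)]
base corners [np.float64(0.2281), np.float64(0.0977), np.float64(0.2268), np.float64(0.0995)] [0.6270441  0.05865576 0.012     ] [0.62789588 0.05729555 0.012     ]
cover [[0.6632, 0.0288, 0.037], [0.5837, 0.048, 0.037], [0.5688, -0.0135, 0.037], [0.6488, -0.0331, 0.037]] [np.float64(0.0636), np.float64(0.0818), np.float64(0.0633), np.float64(0.0823)] [0.61611618 0.00757085 0.037     ]
76.82315346080229 77.2790420582211
76.92403535866623 77.25392370733131
76.66815790753368 76.31375014293478
origin along y rel. knob axis 0.05110077428072211
origin along y rel. knob axis 0.0522310078916975
origin along y rel. knob axis 0.0
stop top [np.float64(0.1399802002929854), np.float64(0.14093482303659802)]
dot on knob [[0.6156636  0.00722634 0.075     ]]
----
[[0.5006, 0.4046, 0.0405], [0.5367, 0.3885, 0.0405], [0.5138, 0.3346, 0.0405], [0.4778, 0.3505, 0.0405]] [0.50724722 0.36956657 0.0405    ] [0.50981741 0.36654933 0.0405    ]
[[0.6075, 0.1744, 0.012], [0.5594, -0.0335, 0.012], [0.6422, -0.0538, 0.012]] [[0.6944, 0.1518, 0.012], [0.6102, 0.171, 0.012], [0.5613, -0.0374, 0.012], [0.6457, -0.0563, 0.012]]
[[0.5664, -0.0104, 0.037], [0.6465, -0.0287, 0.037]] [[0.6632, 0.0288, 0.037], [0.5837, 0.048, 0.037], [0.5688, -0.0135, 0.037], [0.6488, -0.0331, 0.037]]
[[170.60378617 442.69478409]] [[ 34.53691487 133.70632693]]
```

Emit:
step_arm(
  plan=[1, -3.76, -0.22, 0.8, 0, 0, 0, 1, -3.76, -0.22, 0.8, 0, 0, 0, 1, -3.76, -0.22, 0.8, 0, 0, 0, 1, -3.76, -0.22, 0.8, 0, 0, 0, 1, -3.76, -0.22, 0.8, 0, 0, 0, 1, -3.76, -0.22, 0.8, 0, 0, 0, 1, -3.76, -0.22, 0.8, 0, 0, 0, 1, -3.76, -0.22, 0.8, 0, 0, 0, 1, -3.76, -0.22, 0.8, 0, 0, 0, 1, -3.76, -0.22, 0.8, 0, 0, 0],
)

```text
t: 0.93
tool_pos: [0.5114, 0.3653, 0.1505]
tcp_rot: [-180.0, -0.0, 162.5]
ft_force: [-0.2, 0.7, 0.1]
width: 0.0853
```

Emit:
step_arm(
  plan=[1, 0, 0, 0, 0, 0, -7.1, 1, 0, 0, 0, 0, 0, -7.1, 1, 0, 0, 0, 0, 0, -7.1, 1, 0, 0, 0, 0, 0, -7.1, 1, 0, 0, 0, 0, 0, -7.1, 1, 0, 0, 0, 0, 0, -7.1, 1, 0, 0, 0, 0, 0, -7.1, 1, 0, 0, 0, 0, 0, -7.1, 1, 0, 0, 0, 0, 0, -7.1, 1, 0, 0, 0, 0, 0, -7.1, 1, 0, 0, 0, 0, 0, -7.1, 1, 0, 0, 0, 0, 0, -7.1],
)

```text
t: 1.93
tool_pos: [0.5097, 0.3663, 0.1508]
tcp_rot: [180.0, -0.0, -112.0]
ft_force: [0.4, 1.1, 0.4]
width: 0.0853
```

Emit:
step_arm(
  plan=[1, 0, 0, 0, 0, 0, -0.2, 1, 0, 0, 0, 0, 0, 0],
)

```text
t: 2.1
tool_pos: [0.5098, 0.3663, 0.151]
tcp_rot: [180.0, -0.0, -112.3]
ft_force: [-0.9, 0.0, -1.1]
width: 0.085
```

Run:
```python
from h import *
s=r.sense();print(s['tool_pos'],s['tcp_rot'],s['qpos'])
crop("top",190,170,340,290,5,"h1t")
crop("side",180,80,320,250,3.5,"h1s")
print(proj("top",[s['tool_pos']]),proj("side",[s['tool_pos']]))
```

```text
[0.50978765 0.36634846 0.15096458] [ 1.79977849e+02 -3.05110958e-02 -1.12325423e+02] [ 2.90345079e+01  3.07151889e+01  5.76405424e-01  5.98988802e+01
 -1.74984855e-03 -3.86400624e+01]
[[256.11919884 247.65482466]] [[241.72787873 163.31386798]]
```

View pics/h1t.png

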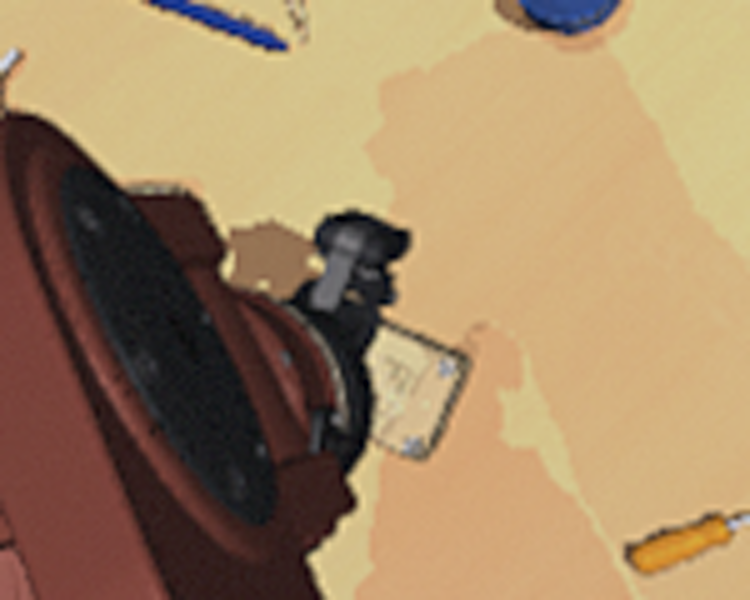

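View pics/h1s.png

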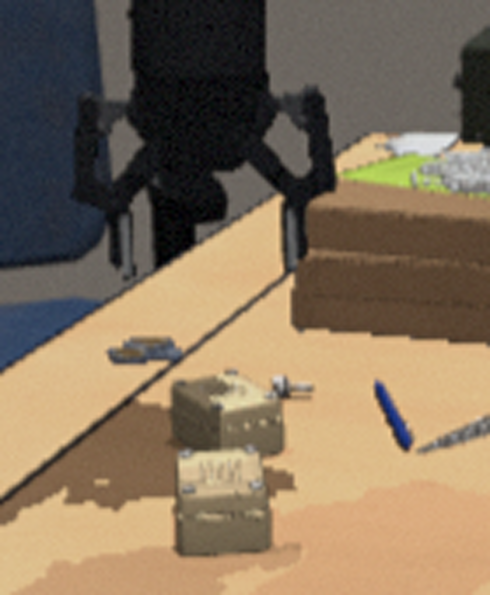

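Emit:
step_arm(
  plan=[1, 0, 0, 2.6, 0, 0, 0, 1, 0, 0, 2.6, 0, 0, 0, 1, 0, 0, 2.6, 0, 0, 0, 1, 0, 0, 2.6, 0, 0, 0, 1, 0, 0, 2.6, 0, 0, 0, 1, 0, 0, 0.7, 0, 0, 0, 1, 0, 0, 0, 0, 0, 0, 1, 0, 0, 0, 0, 0, 0],
  grip_force=20,
)

```text
t: 2.87
tool_pos: [0.5103, 0.3667, 0.015]
tcp_rot: [-180.0, 0.0, -112.2]
ft_force: [0.1, 0.2, 1.0]
width: 0.0858
```

Emit:
step_arm(
  plan=[0, 0, 0, 0, 0, 0, 0, 0, 0, 0, 0, 0, 0, 0, 0, 0, 0, 0, 0, 0, 0, 0, 0, 0, 0, 0, 0, 0, 0, 0, 0, 0, 0, 0, 0, 0, 0, 0, 0, 0, 0, 0, 0, 0, 0, 0, 0, 0, 0, 0, 0, 0, 0, 0, 0, 0],
  grip_force=25,
)

```text
t: 3.53
tool_pos: [0.511, 0.367, 0.0159]
tcp_rot: [-179.9, 0.1, -112.1]
ft_force: [-0.2, -0.4, 6.9]
width: 0.0546
```

Emit:
step_arm(
  plan=[0, 0, 0, 0, 0, 0, 0, 0, 0, 0, 0, 0, 0, 0, 0, 0, 0, -0.5, 0, 0, 0, 0, 0, 0, -1.5, 0, 0, 0, 0, 0, 0, -2.5, 0, 0, 0, 0, 0, 0, -2.5, 0, 0, 0, 0, 0, 0, -2.5, 0, 0, 0, 0, 0, 0, -2.5, 0, 0, 0, 0, 0, 0, 0, 0, 0, 0, 0, 0, 0, 0, 0, 0, 0],
)

```text
t: 4.37
tool_pos: [0.511, 0.367, 0.1363]
tcp_rot: [-179.9, 0.2, -112.1]
ft_force: [-0.6, -1.0, -0.5]
width: 0.0544
```

Run:
```python
from h import *
s=r.sense();print(s['tool_pos'],s['tcp_rot'],s['qpos'],s['ft_force'])
crop("top",190,170,340,290,5,"h2t")
crop("side",180,80,320,250,3.5,"h2s")
print(proj("top",[s['tool_pos']]),proj("side",[s['tool_pos']]))
```

```text
[0.51096895 0.36703455 0.13634964] [-1.79871228e+02  1.59364910e-01 -1.12124922e+02] [ 2.90362204e+01  3.12906822e+01 -7.49484473e-01  5.77549452e+01
 -3.59391049e-04 -3.88386790e+01] [-0.58714295 -1.0076738  -0.54629593]
[[257.03032305 246.83943028]] [[242.46387345 170.0279622 ]]
```

View pics/h2t.png

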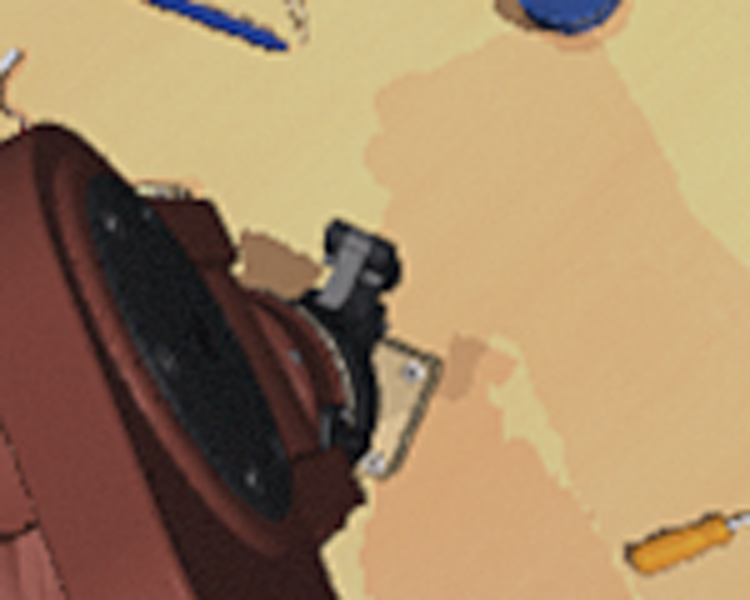

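View pics/h2s.png

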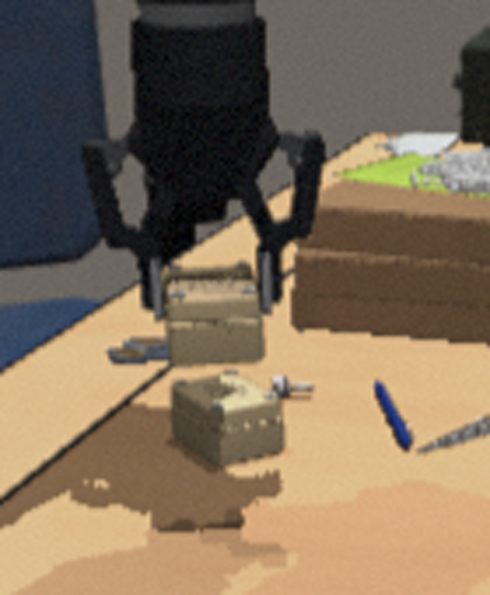

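Run:
```python
from h import *
from m import un
p=onz("top",un([(412,372),(375,462)],190,170,5),.161)
t=np.array([.511,.367])
print('-----',p,np.linalg.norm(p[0]-p[1]))
for ang in (67.9,):
    y=np.array([np.cos(np.radians(ang)),np.sin(np.radians(ang))]);x=np.array([y[1],-y[0]])
    m=p.mean(0)[:2]-t; print("x,y of screw mid rel TCP",m@x,m@y, "slant",[(q[:2]-t)@y for q in p])
```

```text
enc screws [[0.5394, 0.3855, 0.0405], [0.5174, 0.3326, 0.0405], [0.4805, 0.3472, 0.0405], [0.5019, 0.401, 0.0405]]
[np.float64(0.0406), np.float64(0.0573), np.float64(0.0397), np.float64(0.0579)]
c [0.50981741 0.36654933 0.0405    ] y ang 67.87670238044255 from w 67.9990277517132 gland dir [ 0.0122093   0.04439632 -0.0205    ]
enc origin [0.51226532 0.37257077]
base screws [[0.6944, 0.1518, 0.012], [0.6102, 0.171, 0.012], [0.5613, -0.0374, 0.012], [0.6457, -0.0563, 0.012]] [np.float64(0.2137), np.float64(0.0864), np.float64(0.2141), np.float64(0.0865)]
base corners [np.float64(0.2281), np.float64(0.0977), np.float64(0.2268), np.float64(0.0995)] [0.6270441  0.05865576 0.012     ] [0.62789588 0.05729555 0.012     ]
cover [[0.6632, 0.0288, 0.037], [0.5837, 0.048, 0.037], [0.5688, -0.0135, 0.037], [0.6488, -0.0331, 0.037]] [np.float64(0.0636), np.float64(0.0818), np.float64(0.0633), np.float64(0.0823)] [0.61611618 0.00757085 0.037     ]
76.82315346080229 77.2790420582211
76.92403535866623 77.25392370733131
76.66815790753368 76.31375014293478
origin along y rel. knob axis 0.05110077428072211
origin along y rel. knob axis 0.0522310078916975
origin along y rel. knob axis 0.0
stop top [np.float64(0.1399802002929854), np.float64(0.14093482303659802)]
dot on knob [[0.6156636  0.00722634 0.075     ]]
----- [[0.51804319 0.33200064 0.161     ]
 [0.48115625 0.34640954 0.161     ]] 0.039601301649376884
x,y of screw mid rel TCP -0.00010556608926385625 -0.030041843821442277 slant [np.float64(-0.029778088511257874), np.float64(-0.03030559913162663)]
```

Emit:
step_arm(
  plan=[0, 0, 0, 0, 0, 0, -4.5, 0, 0, 0, 0, 0, 0, -4.5, 0, 2.52, -2.04, 0, 0, 0, 0, 0, 2.52, -2.04, 0, 0, 0, 0, 0, 2.52, -2.04, 0, 0, 0, 0, 0, 2.52, -2.04, 0, 0, 0, 0, 0, 2.52, -2.04, 0, 0, 0, 0, 0, 2.52, -2.04, 0, 0, 0, 0, 0, 2.52, -2.04, 0, 0, 0, 0, 0, 2.52, -2.04, 0, 0, 0, 0, 0, 2.52, -2.04, 0, 0, 0, 0, 0, 0, 0, 0, 0, 0, 0],
)

```text
t: 5.47
tool_pos: [0.6388, 0.0985, 0.1327]
tcp_rot: [180.0, -0.1, -103.4]
ft_force: [0.1, 0.8, -0.5]
width: 0.0546
```

Emit:
step_arm(
  plan=[0, 0, 0, 2, 0, 0, 0, 0, 0, 0, 2, 0, 0, 0, 0, 0, 0, 2, 0, 0, 0, 0, 0, 0, 0, 0, 0, 0, 0, 0, 0, 0, 0, 0, 0, 0, 0, 0, 0, 0, 0, 0],
)

```text
t: 5.97
tool_pos: [0.6373, 0.1041, 0.0747]
tcp_rot: [180.0, -0.0, -103.1]
ft_force: [0.9, 0.0, -0.3]
width: 0.0547
```

Run:
```python
from h import *
s=r.sense();print(s['tool_pos'],s['tcp_rot'],s['qpos'],s['ft_force'])
crop("top",320,120,470,240,5,"h3t")
crop("side",310,130,450,310,3.3,"h3s")
```

```text
[0.63733578 0.10407879 0.07469084] [ 1.79992054e+02 -2.73695783e-03 -1.03111900e+02] [ 2.79315957e+00  3.62539630e+01 -1.86695762e+00  5.18874712e+01
 -4.54619566e-04 -7.40949399e+01] [ 0.93149788  0.03136465 -0.29740287]
```

View pics/h3t.png

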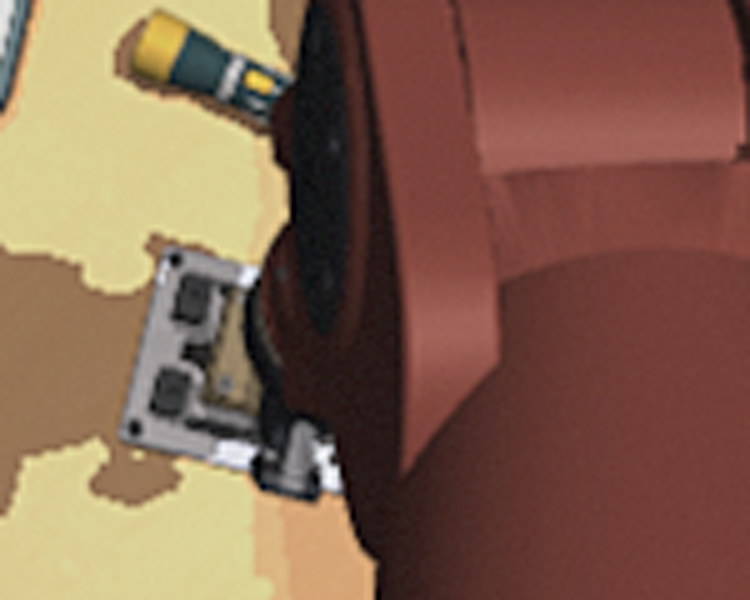

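View pics/h3s.png

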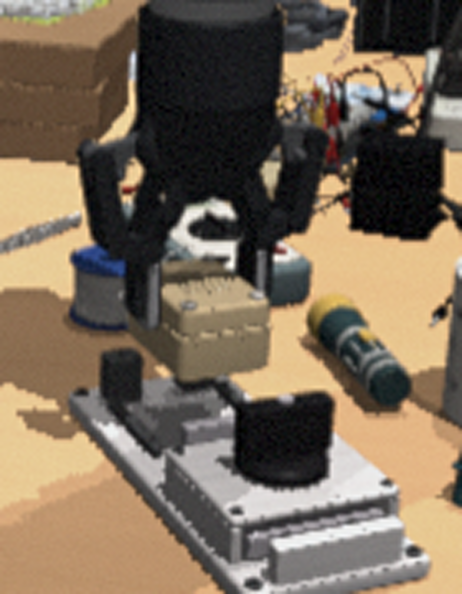

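```bash
sed -i 's/^print/0 and print/; s/print(/(lambda *a:0)(/g' m.py
python3 - <<'E'
from h import *
from m import un
t=r.sense()['tool_pos'];print(t)
p=onz("top",un([(225,383)],320,120,5),t[2]+.025)[0]
a=np.radians(76.9);y=np.array([np.cos(a),np.sin(a)]);x=np.array([y[1],-y[0]])
print("rel tcp",(p[:2]-t[:2])@x,(p[:2]-t[:2])@y)
n=np.array([.6276,.0581])+.0533*y
print("screw rel nest",(p[:2]-n)@x,(p[:2]-n)@y,"tcp rel nest",(t[:2]-n)@x,(t[:2]-n)@y)
E
```

```text
[0.6381042  0.10409865 0.07554186]
rel tcp -0.02027961378361964 0.027828211803220912
screw rel nest -0.020474429961938424 0.021710584985940962 tcp rel nest -0.00019481617831878102 -0.00611762681727995
```

Emit:
step_arm(
  plan=[0, -0.05, -0.03, 0.8, 0, 0, 0, 0, 0, 0, 1, 0, 0, 0, 0, 0, 0, 1, 0, 0, 0, 0, 0, 0, 1, 0, 0, 0, 0, 0, 0, 0.4, 0, 0, 0, 0, 0, 0, 0.2, 0, 0, 0, 0, 0, 0, 0, 0, 0, 0, 0, 0, 0, 0, 0, 0, 0, 0, 0, 0, 0, 0, 0, 0],
)

```text
t: 6.82
tool_pos: [0.6381, 0.1043, 0.0308]
tcp_rot: [-180.0, 0.0, -103.1]
ft_force: [0.5, -0.9, -0.1]
width: 0.0542
```

Run:
```python
from h import *
s=r.sense();print(s['tool_pos'],s['tcp_rot'],s['ft_force'],s['moment'])
crop("side",310,130,450,310,3.3,"h4s")
crop("top",320,120,470,240,5,"h4t")
```

```text
[0.63810344 0.10434643 0.03075846] [-1.79957089e+02  1.23711546e-02 -1.03118695e+02] [ 0.50244992 -0.93965668 -0.10307549] [ 0.0317711  -0.00623127 -0.06796057]
```

View pics/h4s.png

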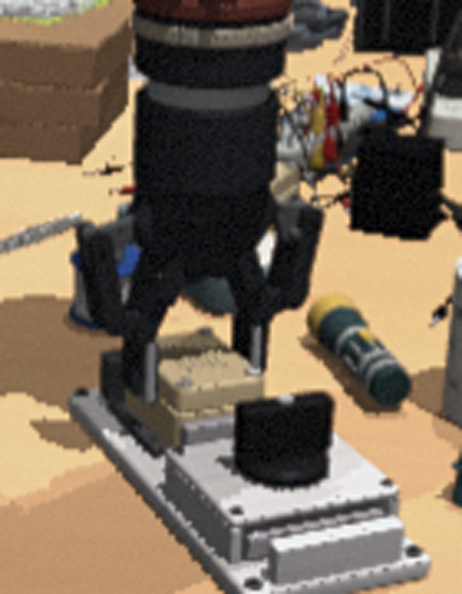

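View pics/h4t.png

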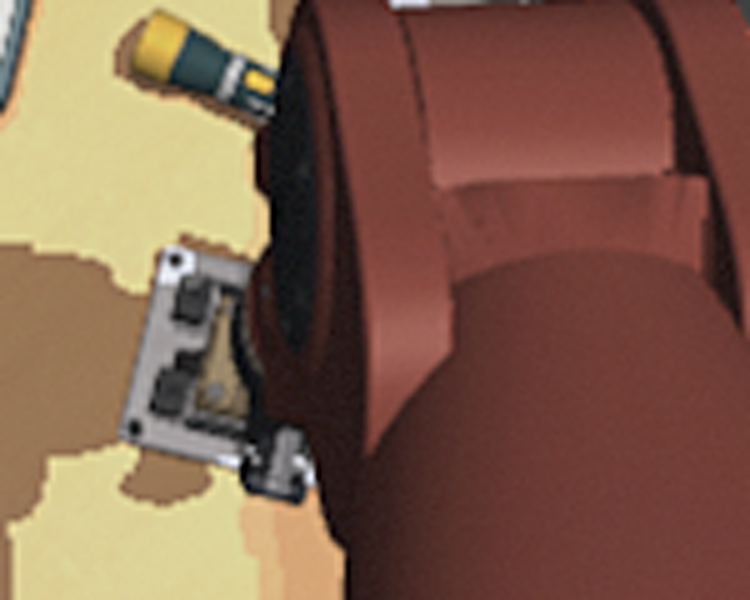

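Emit:
step_arm(
  plan=[0, 0, 0, 0.1, 0, 0, 0, 0, 0, 0, 0.1, 0, 0, 0, 0, 0, 0, 0, 0, 0, 0, 0, 0, 0, 0, 0, 0, 0],
)

```text
t: 7.25
tool_pos: [0.6377, 0.1043, 0.0282]
tcp_rot: [180.0, -0.0, -103.1]
ft_force: [0.2, -0.2, -0.3]
width: 0.0548
```

Emit:
step_arm(
  plan=[0, 0, 0, 0.1, 0, 0, 0, 0, 0, 0, 0, 0, 0, 0, 0, 0, 0, 0, 0, 0, 0],
)

```text
t: 7.5
tool_pos: [0.6378, 0.1043, 0.028]
tcp_rot: [-180.0, 0.0, -103.1]
ft_force: [-3.3, -1.8, 7.3]
width: 0.0545
```

Emit:
step_arm(
  plan=[0.85, 0, 0, 0, 0, 0, 0, 0.85, 0, 0, 0, 0, 0, 0, 0.85, 0, 0, 0, 0, 0, 0, 0.85, 0, 0, 0, 0, 0, 0, 0.85, 0, 0, 0, 0, 0, 0, 0.85, 0, 0, -0.5, 0, 0, 0, 0.85, 0, 0, -2, 0, 0, 0, 0.85, 0, 0, -3, 0, 0, 0, 0.85, 0, 0, -3, 0, 0, 0, 0.85, 0, 0, -3, 0, 0, 0, 0.85, 0, 0, 0, 0, 0, 0, 0.85, 0, 0, 0, 0, 0, 0],
)

```text
t: 8.5
tool_pos: [0.6392, 0.1044, 0.1447]
tcp_rot: [-179.8, 0.1, -103.1]
ft_force: [-0.1, -0.4, -1.1]
width: 0.0726
```

Run:
```python
from h import *
s=r.sense();print(s['tool_pos'],s['tcp_rot'],s['ft_force'],s['width'])
crop("side",310,130,450,310,3.3,"h5s")
crop("top",320,120,470,240,5,"h5t")
```

```text
[0.63916801 0.10442066 0.14468203] [-1.79766501e+02  6.54461372e-02 -1.03116077e+02] [-0.05177675 -0.38577817 -1.10382142] 0.07256342538794058
```

View pics/h5s.png

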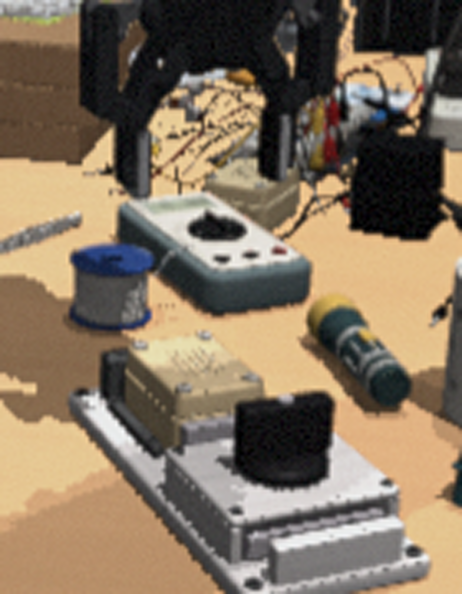

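View pics/h5t.png

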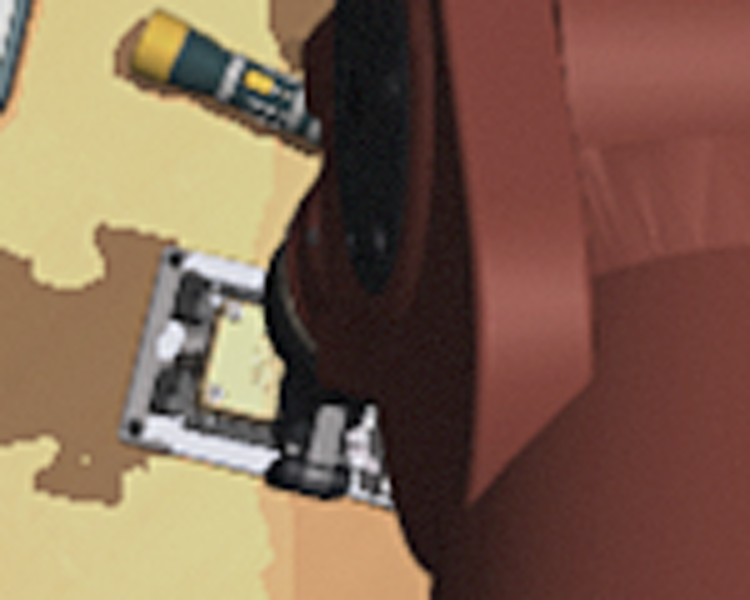

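Run:
```python
from h import *
from m import un
a=np.radians(76.9);y=np.array([np.cos(a),np.sin(a)]);x=np.array([y[1],-y[0]])
n=np.array([.6276,.0581])+.0533*y
p=onz("top",un([(236,312),(216,391)],320,120,5),.0525)
for q in p: print("screw rel nest",(q[:2]-n)@x,(q[:2]-n)@y)
q=onz("side",un([(378,166),(540,155)],320,225,6),.075); d=q[1]-q[0];print(q,np.linalg.norm(d),np.degrees(np.arctan2(d[1],d[0])))
im=cv2.imread("pics/top0.png"); crop("top",395,185,435,220,18,"kn",im)
```

```text
screw rel nest 0.019145515743833285 0.02072998784196944
screw rel nest -0.019550488676751555 0.021330463354809644
[[ 0.58953539  0.01652091  0.075     ]
 [ 0.63056303 -0.0020055   0.075     ]] 0.04501660945520335 -24.302002532322643
```

View pics/kn.png

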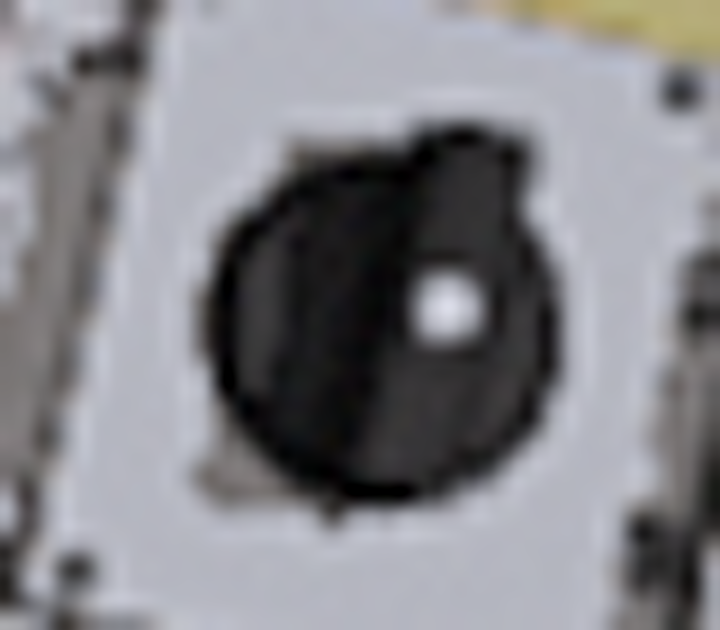

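Run:
```python
from h import *
im=cv2.imread("pics/top0.png"); im=np.clip(im.astype(float)*3.2-20,0,255).astype(np.uint8); crop("top",398,187,433,217,20,"kn2",im)
im=cv2.imread("pics/side0.png"); im=np.clip(im.astype(float)*3.2-20,0,255).astype(np.uint8); crop("side",375,240,415,280,14,"kn3",im)
```

```text
(no output)
```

View pics/kn2.png

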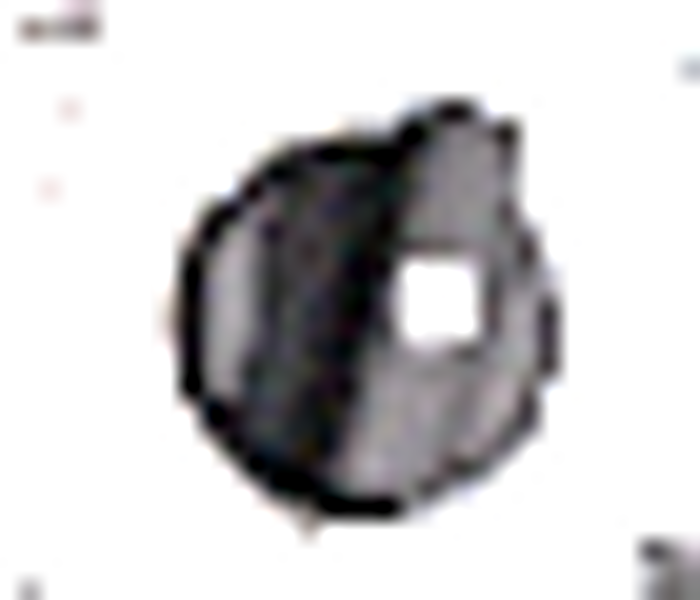

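View pics/kn3.png

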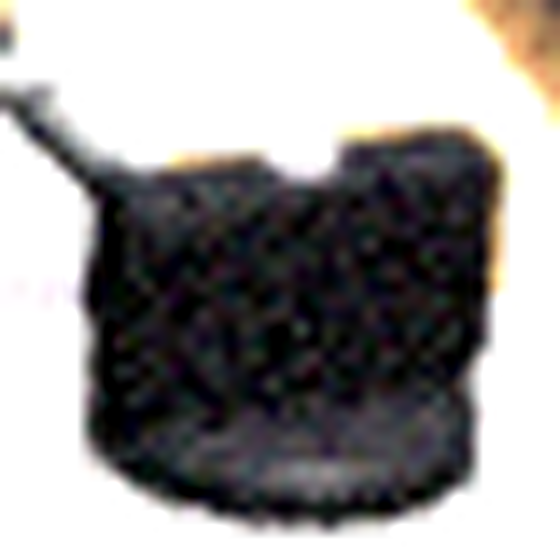

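Emit:
step_arm(
  plan=[0.5, 2.5, 0, 0, 0, 0, 0, 0.5, 2.5, 0, 0, 0, 0, 0, 0.5, 2.5, 0, 0, 0, 0, 0, 0.5, 2.5, 0, 0, 0, 0, 0, 0.5, 0, 0, 0, 0, 0, 7.03, 0.5, 0, 0, 0, 0, 0, 7.03, 0.5, 0, 0, 0, 0, 0, 7.03, 0.5, 0, 0, 0, 0, 0, 7.03, 0.5, 0, 0, 0, 0, 0, 7.03, 0.5, 0, 0, 0, 0, 0, 7.03, 0.5, 0, 0, 0, 0, 0, 7.03],
)

```text
t: 9.52
tool_pos: [0.614, 0.007, 0.1407]
tcp_rot: [179.9, -0.1, -152.7]
ft_force: [-1.0, -0.2, -0.1]
width: 0.0428
```

Emit:
step_arm(
  plan=[0.5, 0, 0, 0, 0, 0, 7.03, 0.5, 0, 0, 0, 0, 0, 7.03, 0.5, 0, 0, 0, 0, 0, 7.03, 0.5, 0, 0, 0, 0, 0, 7.03, 0.5, 0, 0, 0, 0, 0, 7.03, 0.5, 0, 0, 0, 0, 0, 7.03, 0.5, 0, 0, 0, 0, 0, 0, 0.5, 0, 0, 0, 0, 0, 0, 0.5, 0, 0, 0, 0, 0, 0],
)

```text
t: 10.27
tool_pos: [0.6145, 0.007, 0.1415]
tcp_rot: [-180.0, -0.1, 165.7]
ft_force: [0.0, -0.3, -0.4]
width: 0.0427
```

Run:
```python
from h import *
s=r.sense();print(s['tool_pos'],s['tcp_rot'],s['qpos'],s['ft_force'],s['moment'],s['width'])
crop("side",310,130,450,310,3.3,"h6s")
crop("top",320,120,470,240,5,"h6t")
s=r.sense();print(s['tool_pos'],s['tcp_rot'])
```

```text
[0.61451534 0.0069631  0.14153191] [-1.79988461e+02 -7.78010946e-02  1.65720863e+02] [-6.16318072e+00  2.97598448e+01 -2.55762725e+00  5.77611789e+01
 -4.40084482e-04  8.11594908e+00] [ 0.01206237 -0.26576767 -0.37990114] [-0.00984289 -0.03459142 -0.01529908] 0.0426501735623628
[0.61479216 0.00697408 0.14192234] [-1.79995294e+02 -3.55351606e-02  1.65645063e+02]
```

View pics/h6s.png

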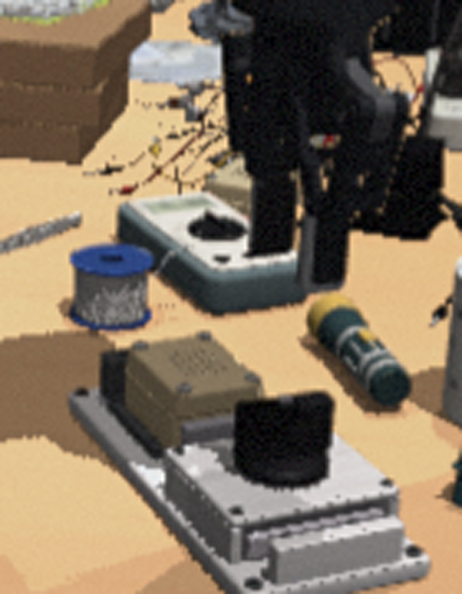

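View pics/h6t.png

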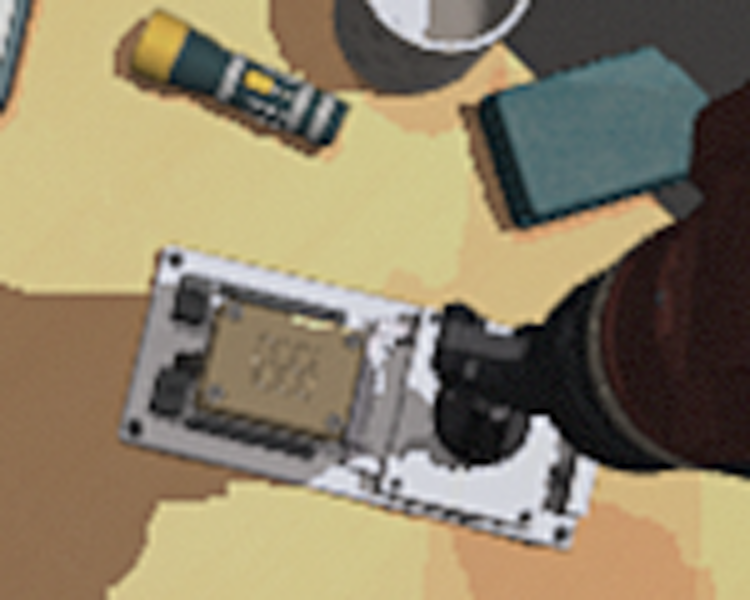

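Emit:
step_arm(
  plan=[0.5, -0.09, 0.05, 2, 0, 0, 0, 0.5, 0, 0, 2, 0, 0, 0, 0.5, 0, 0, 2, 0, 0, 0, 0.5, 0, 0, 2, 0, 0, 0, 0.5, 0, 0, 1.1, 0, 0, 0, 0.5, 0, 0, 0, 0, 0, 0, 0.5, 0, 0, 0, 0, 0, 0, 0.5, 0, 0, 0, 0, 0, 0],
  grip_force=20,
)

```text
t: 11.03
tool_pos: [0.6168, 0.0071, 0.0524]
tcp_rot: [180.0, 0.1, 165.5]
ft_force: [0.6, -0.2, 1.2]
width: 0.0425
```

Run:
```python
from h import *
s=r.sense();print(s['tool_pos'],s['tcp_rot'],s['ft_force'],s['moment'],s['width'])
crop("side",310,130,450,310,3.3,"h7s")
```

```text
[0.616825   0.00711467 0.05241471] [1.79988148e+02 8.64334778e-02 1.65516578e+02] [ 0.5867153  -0.19545196  1.17485113] [-0.03229861 -0.02125748  0.03051701] 0.042469666607752726
```

View pics/h7s.png

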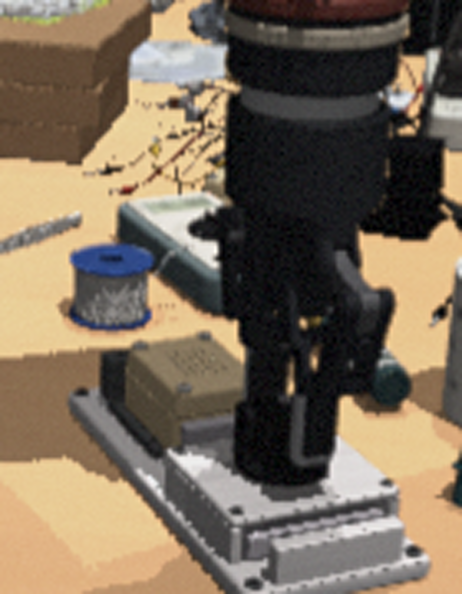

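Emit:
step_arm(
  plan=[0, 0, 0, 0, 0, 0, 0, 0, 0, 0, 0, 0, 0, 0, 0, 0, 0, 0, 0, 0, 0, 0, 0, 0, 0, 0, 0, 0, 0, 0, 0, 0, 0, 0, 0, 0, 0, 0, 0, 0, 0, 0],
  grip_force=20,
)

```text
t: 11.58
tool_pos: [0.617, 0.0086, 0.0525]
tcp_rot: [179.8, 0.1, 165.5]
ft_force: [1.3, 7.2, 4.9]
width: 0.0135
```

Run:
```python
from h import *
s=r.sense();print(s['tool_pos'],s['tcp_rot'],s['ft_force'],s['moment'],s['width'],s['qpos'])
crop("side",310,130,450,310,3.3,"h8s")
crop("top",320,120,470,240,5,"h8t")
```

```text
[0.61702621 0.00863085 0.05245221] [1.79828367e+02 1.00563598e-01 1.65547475e+02] [1.30193168 7.24210197 4.90947294] [ 1.30824118 -0.11165105 -0.13951695] 0.013531223644645476 [-6.06516545 34.70668935 -8.64626087 46.52252653  0.15512859  8.3873776 ]
```

View pics/h8s.png

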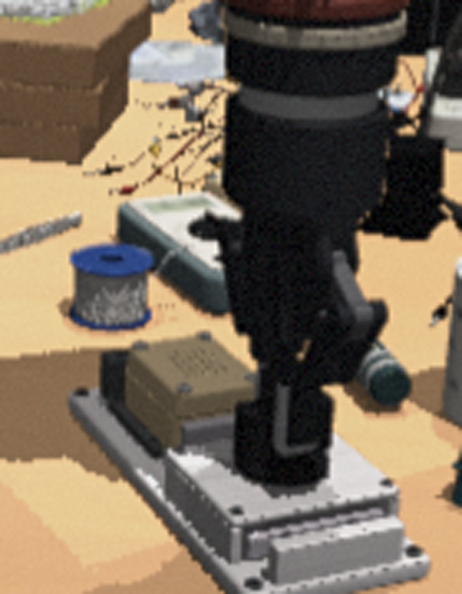

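View pics/h8t.png

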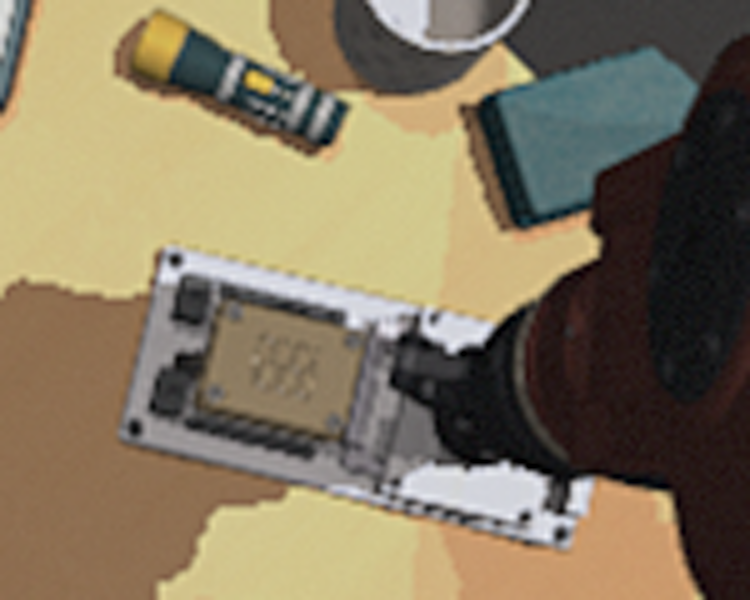

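Emit:
step_arm(
  plan=[0, 0.04, 0.14, 0, 0, 0, 0, 0, 0, 0, 0, 0, 0, 0, 0, 0, 0, 0, 0, 0, 0],
)

```text
t: 11.93
tool_pos: [0.617, 0.0088, 0.0524]
tcp_rot: [180.0, 0.1, 165.5]
ft_force: [1.3, 1.7, 6.4]
width: 0.0136
```

```bash
cat > s.py <<'E'
from bench import r
s=r.sense()
for k in('t','tool_pos','tcp_rot','ft_force','moment','width'): print(k,s[k] if k in('t','width') else s[k].round(4).tolist())
print('tau',s['joint_torque'].round(3).tolist(),'q6',s['qpos'][5].round(2))
E
python3 s.py
```

```text
t 11.9333
tool_pos [0.617, 0.0088, 0.0524]
tcp_rot [179.9693, 0.128, 165.5016]
ft_force [1.3053, 1.6908, 6.351]
moment [0.181, -0.1615, -0.0118]
width 0.013561749069238604
tau [-0.737, -65.238, 26.116, 0.174, -0.397, -0.045] q6 8.52
```

Emit:
step_arm(
  plan=[0, 0, 0, 0, 0, 0, 1.5, 0, 0, 0, 0, 0, 0, 1.5, 0, 0, 0, 0, 0, 0, 0],
)

```text
t: 12.18
tool_pos: [0.617, 0.0087, 0.0524]
tcp_rot: [180.0, 0.1, 162.4]
ft_force: [0.9, 1.0, 7.3]
width: 0.0135
```

```bash
python3 s.py
```

```text
t 12.1833
tool_pos [0.617, 0.0087, 0.0524]
tcp_rot [179.9605, 0.1207, 162.4176]
ft_force [0.8976, 1.0155, 7.28]
moment [0.2291, -0.1596, 0.0356]
width 0.013476230327796424
tau [-0.858, -65.317, 26.189, 0.172, -0.398, 0.48] q6 11.6
```

Emit:
step_arm(
  plan=[0, 0, 0, 0, 0, 0, 1.5, 0, 0, 0, 0, 0, 0, 1.5, 0, 0, 0, 0, 0, 0, 0],
)

```text
t: 12.43
tool_pos: [0.6169, 0.0087, 0.0524]
tcp_rot: [180.0, 0.1, 159.4]
ft_force: [0.7, -0.2, 6.6]
width: 0.0136
```

```bash
python3 s.py
```

```text
t 12.4333
tool_pos [0.6169, 0.0087, 0.0524]
tcp_rot [179.9568, 0.1172, 159.4135]
ft_force [0.7376, -0.1723, 6.629]
moment [0.1981, -0.1341, 0.0106]
width 0.013552782259967177
tau [-0.802, -65.296, 26.206, 0.152, -0.348, 0.5] q6 14.6
```

Emit:
step_arm(
  plan=[0, 0, 0, 0, 0, 0, 1.5, 0, 0, 0, 0, 0, 0, 1.5],
)

```text
t: 12.6
tool_pos: [0.617, 0.0086, 0.0524]
tcp_rot: [180.0, 0.1, 156.4]
ft_force: [-0.5, 1.3, 5.6]
width: 0.0136
```

```bash
python3 s.py|egrep 'moment|tau|rot'
```

```text
tcp_rot [179.9558, 0.1195, 156.4494]
moment [0.1763, -0.1161, 0.1939]
tau [-0.834, -65.228, 26.227, 0.109, -0.287, -0.403] q6 17.56
```

Emit:
step_arm(
  plan=[0, 0, 0, 0, 0, 0, 1.5, 0, 0, 0, 0, 0, 0, 1.5],
)

```text
t: 12.77
tool_pos: [0.6169, 0.0086, 0.0524]
tcp_rot: [180.0, 0.1, 153.4]
ft_force: [0.9, 0.8, 6.8]
width: 0.0136
```

```bash
python3 s.py|egrep 'moment|tau|rot';  python3 - <<'E'
from h import *
crop("top",350,150,440,220,8,"j1")
E
```

```text
tcp_rot [179.9532, 0.1122, 153.4398]
moment [0.0903, -0.1069, 0.2116]
tau [-0.736, -65.233, 26.277, 0.069, -0.22, -0.3] q6 20.57
```

View pics/j1.png

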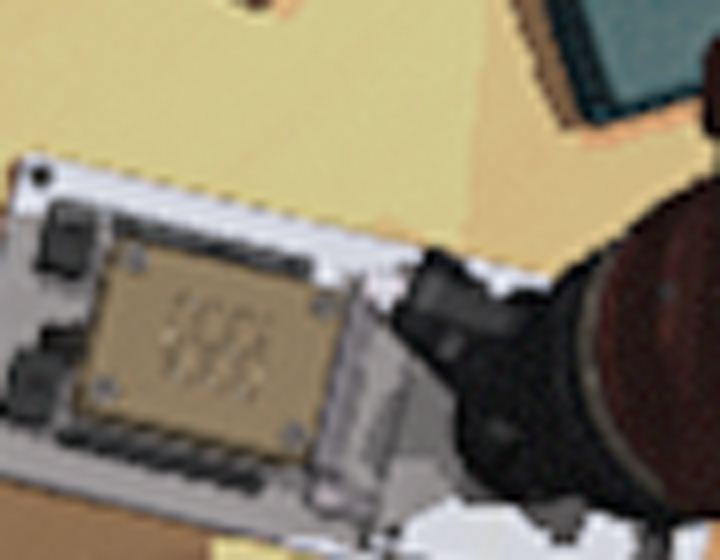

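Emit:
step_arm(
  plan=[0, 0, 0, 0, 0, 0, 1.5, 0, 0, 0, 0, 0, 0, 1.5],
)

```text
t: 12.98
tool_pos: [0.6169, 0.0086, 0.0524]
tcp_rot: [179.9, 0.1, 150.4]
ft_force: [0.4, 0.4, 6.3]
width: 0.0132
```

```bash
python3 s.py|egrep 'moment|tau|rot'
```

```text
tcp_rot [179.9483, 0.1122, 150.4442]
moment [0.0541, 0.0081, 0.2501]
tau [-0.643, -65.219, 26.281, 0.051, -0.195, -0.392] q6 23.57
```

Emit:
step_arm(
  plan=[0, 0, 0, 0, 0, 0, 1.5, 0, 0, 0, 0, 0, 0, 1.5],
)

```text
t: 13.15
tool_pos: [0.6169, 0.0085, 0.0524]
tcp_rot: [180.0, 0.1, 147.4]
ft_force: [-0.1, 0.2, 7.3]
width: 0.0133
```

```bash
python3 s.py|egrep 'moment|tau|rot'
```

```text
tcp_rot [179.9504, 0.1069, 147.4345]
moment [0.1327, -0.0261, 0.1243]
tau [-0.539, -65.17, 26.306, 0.002, -0.149, -0.356] q6 26.57
```

Emit:
step_arm(
  plan=[0, 0, 0, 0, 0, 0, 1.5, 0, 0, 0, 0, 0, 0, 1.5],
)

```text
t: 13.32
tool_pos: [0.6169, 0.0086, 0.0524]
tcp_rot: [179.9, 0.1, 144.4]
ft_force: [0.6, 0.7, 6.8]
width: 0.0138
```

```bash
python3 s.py|egrep 'moment|tau|rot'
```

```text
tcp_rot [179.9455, 0.1045, 144.4272]
moment [0.0574, -0.0109, 0.115]
tau [-0.421, -65.174, 26.343, -0.046, -0.119, -0.421] q6 29.58
```

Emit:
step_arm(
  plan=[0, 0, 0, 0, 0, 0, 1.5, 0, 0, 0, 0, 0, 0, 1.5],
)

```text
t: 13.48
tool_pos: [0.6168, 0.0085, 0.0524]
tcp_rot: [179.9, 0.1, 141.4]
ft_force: [-0.6, -0.2, 7.6]
width: 0.0134
```

```bash
python3 s.py|egrep 'moment|tau|rot'
```

```text
tcp_rot [179.9461, 0.0964, 141.4176]
moment [0.0645, 0.0081, -0.032]
tau [-0.285, -65.134, 26.376, -0.108, -0.088, -0.507] q6 32.59
```

Emit:
step_arm(
  plan=[0, 0, 0, 0, 0, 0, 1.5, 0, 0, 0, 0, 0, 0, 1.5],
)

```text
t: 13.65
tool_pos: [0.6168, 0.0085, 0.0524]
tcp_rot: [179.9, 0.1, 138.4]
ft_force: [0.7, 0.1, 6.8]
width: 0.0133
```

```bash
python3 s.py|egrep 'moment|tau|rot'
```

```text
tcp_rot [179.9433, 0.0928, 138.4154]
moment [-0.013, 0.0806, 0.0271]
tau [-0.235, -65.11, 26.403, -0.146, -0.053, -0.508] q6 35.59
```

Emit:
step_arm(
  plan=[0, 0, 0, 0, 0, 0, 1.5, 0, 0, 0, 0, 0, 0, 1.5],
)

```text
t: 13.82
tool_pos: [0.6168, 0.0084, 0.0524]
tcp_rot: [179.9, 0.1, 135.4]
ft_force: [0.3, 0.6, 6.8]
width: 0.0133
```

```bash
python3 s.py|egrep 'moment|tau|rot';  python3 - <<'E'
from h import *
crop("top",350,150,440,220,8,"j2")
E
```

```text
tcp_rot [179.943, 0.0911, 135.4145]
moment [-0.0567, 0.11, 0.0638]
tau [-0.185, -65.073, 26.437, -0.191, -0.014, -0.495] q6 38.59
```

View pics/j2.png

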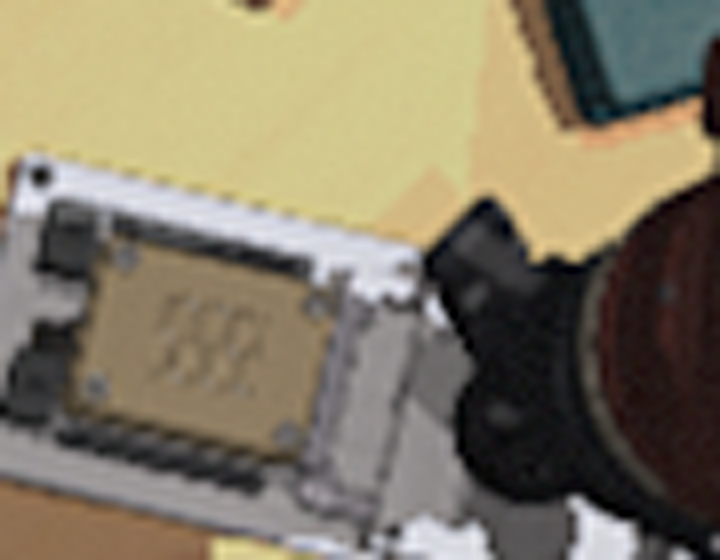

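Emit:
step_arm(
  plan=[0, 0, 0, 0, 0, 0, 1, 0, 0, 0, 0, 0, 0, 1],
)

```text
t: 14.03
tool_pos: [0.6167, 0.0085, 0.0524]
tcp_rot: [179.9, 0.1, 133.4]
ft_force: [-0.3, 0.1, 6.5]
width: 0.0133
```

```bash
python3 s.py|egrep 'moment|tau|rot'
```

```text
tcp_rot [179.9419, 0.0859, 133.4437]
moment [0.0417, 0.1856, 0.0281]
tau [-0.155, -65.053, 26.454, -0.214, 0.001, -0.36] q6 40.56
```

Emit:
step_arm(
  plan=[0, 0, 0, 0, 0, 0, 1, 0, 0, 0, 0, 0, 0, 1],
)

```text
t: 14.2
tool_pos: [0.6167, 0.0085, 0.0524]
tcp_rot: [179.9, 0.1, 131.4]
ft_force: [0.3, 0.5, 7.7]
width: 0.0134
```

```bash
python3 s.py|egrep 'moment|tau|rot';  python3 - <<'E'
from h import *
crop("top",350,150,440,220,8,"j3")
E
```

```text
tcp_rot [179.9386, 0.0854, 131.4411]
moment [-0.0118, 0.1293, 0.0345]
tau [-0.116, -65.033, 26.486, -0.25, 0.026, -0.316] q6 42.56
```

View pics/j3.png

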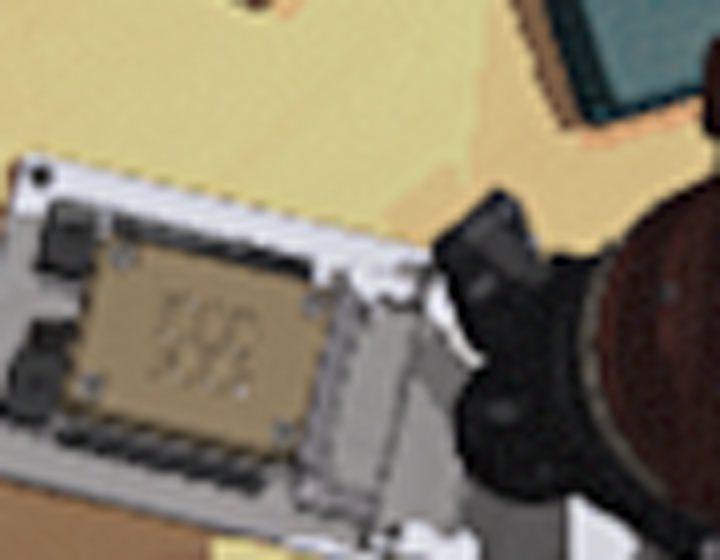

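Emit:
step_arm(
  plan=[0, 0, 0, 0, 0, 0, 1, 0, 0, 0, 0, 0, 0, 0],
)

```text
t: 14.42
tool_pos: [0.6167, 0.0084, 0.0524]
tcp_rot: [179.9, 0.1, 130.4]
ft_force: [0.8, 0.8, 6.7]
width: 0.0134
```

```bash
python3 s.py|egrep 'moment|tau|rot';  cat > pc.py <<'E'
import sys
from h import *
crop("top",350,150,440,220,8,sys.argv[1])
g=lambda n:cv2.imread(f"pics/{n}.png",0)
def sh(a,b,x0,y0,x1,y1,m=24):
    T=g(a)[y0:y1,x0:x1]; S=g(b)[y0-m:y1+m,x0-m:x1+m]; R=cv2.matchTemplate(S,T,cv2.TM_CCOEFF_NORMED); _,v,_,l=cv2.minMaxLoc(R); return ((l[0]-m)/8*2.24,(l[1]-m)/8*2.24,round(v,3))
for n in("j1","j2","j3",sys.argv[1]): print(n,"box mm",sh("j1",n,90,235,330,445),"jaw",sh("j2",n,315,290,410,520),"base",sh("j1",n,24,160,60,195))
E
python3 pc.py j4
```

```text
tcp_rot [179.9423, 0.0846, 130.4291]
moment [-0.0841, 0.173, -0.0902]
tau [-0.079, -65.034, 26.48, -0.245, 0.05, 0.212] q6 43.57
j1 box mm (0.0, 0.0, 1.0) jaw (0.28, 0.28, 0.461) base (0.0, 0.0, 1.0)
j2 box mm (-0.8400000000000001, -0.28, 0.953) jaw (0.0, 0.0, 1.0) base (0.0, 0.0, 1.0)
j3 box mm (-0.28, -0.28, 0.921) jaw (-0.28, -0.28, 0.91) base (0.0, 0.0, 1.0)
j4 box mm (0.0, -0.28, 0.91) jaw (-0.28, -0.56, 0.878) base (0.0, 0.0, 1.0)
```

Run:
```python
from h import *
from m import un
a=np.radians(76.9);y=np.array([np.cos(a),np.sin(a)]);x=np.array([y[1],-y[0]])
n=np.array([.6276,.0581])+.0533*y
for nm,P in dict(j1=[(135,258),(105,387),(322,303),(293,430)],j2=[(124,257),(95,385),(316,302),(286,432)],j3=[(120,256),(91,382),(313,303),(281,430)]).items():
    p=onz("top",un(P,350,150,8),.0525)[:,:2]; c=p.mean(0)+.0065*y; print(nm,(c-n)@x,(c-n)@y)
def cropf(n): 
    im=cv2.imread(f"pics/{n}.png")[220:530,60:430]; return cv2.resize(im,None,fx=1.05,fy=1.05)
cv2.imwrite("pics/cmp.png",np.hstack([cropf("j1"),cropf("j4")]))
```

```text
j1 -9.573248758171674e-05 -0.00016706023053850166
j2 -0.0005423284501804949 0.0022964035481737553
j3 -0.0004613630435418324 0.003523248194680666
```

View pics/cmp.png

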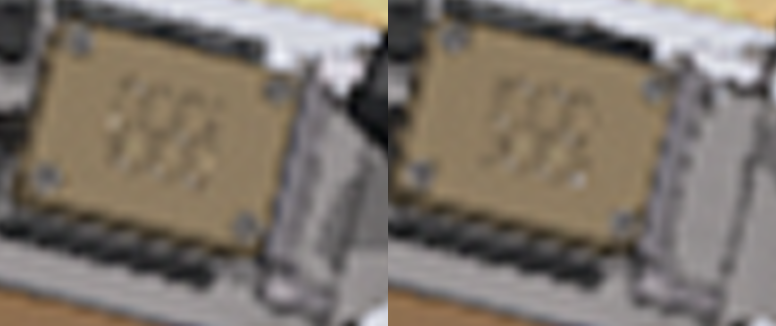

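Emit:
step_arm(
  plan=[0, 0, 0, 0, 0, 0, 0.7],
)

```text
t: 14.55
tool_pos: [0.6167, 0.0084, 0.0524]
tcp_rot: [179.9, 0.1, 129.8]
ft_force: [-1.0, 0.6, 7.8]
width: 0.0137
```

```bash
python3 s.py|egrep 'moment|tau|rot'
```

```text
tcp_rot [179.9414, 0.0849, 129.7949]
moment [-0.1017, 0.2195, 0.0643]
tau [-0.123, -64.995, 26.504, -0.284, 0.086, -0.378] q6 44.21
```

Emit:
step_arm(
  plan=[0, 0, 0, 0, 0, 0, 0.7],
)

```text
t: 14.63
tool_pos: [0.6167, 0.0084, 0.0524]
tcp_rot: [179.9, 0.1, 129.1]
ft_force: [-0.4, 0.4, 7.6]
width: 0.0134
```

```bash
python3 s.py|egrep 'moment|tau|rot'; python3 pc.py j5 >/dev/null
python3 - <<'E'
import cv2,numpy as np
f=lambda n:cv2.resize(cv2.imread(f"pics/{n}.png")[220:530,60:430],None,fx=1.05,fy=1.05)
cv2.imwrite("pics/cmp2.png",np.hstack([f("j3"),f("j5")]))
E
```

```text
tcp_rot [179.9397, 0.0881, 129.0605]
moment [-0.086, 0.2461, 0.0788]
tau [-0.129, -64.991, 26.507, -0.293, 0.099, -0.228] q6 44.94
```

View pics/cmp2.png

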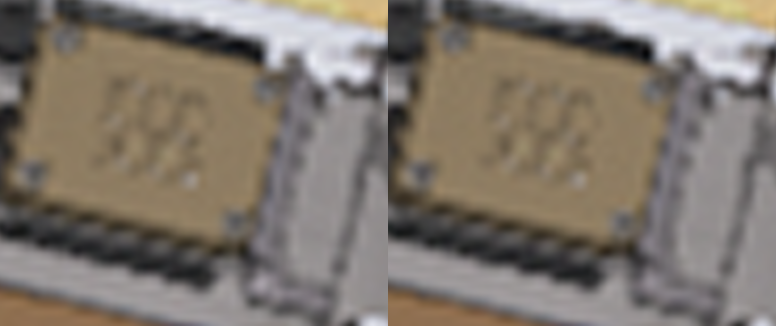

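Emit:
step_arm(
  plan=[0, 0, 0, 0, 0, 0, 0, 0.5, 0, 0, 0, 0, 0, 0, 0.5, 0, 0, 0, 0, 0, 0, 0.5, 0, 0, 0, 0, 0, 0, 0.5, 0, 0, 0, 0, 0, 0, 0.5, 0, 0, -1, 0, 0, 0, 0.5, 0, 0, -2, 0, 0, 0, 0.5, 0, 0, -3, 0, 0, 0, 0.5, 0, 0, -3, 0, 0, 0, 0.5, 0, 0, -3, 0, 0, 0, 0.5, 0, 0, 0, 0, 0, 0],
)

```text
t: 15.6
tool_pos: [0.6191, 0.0084, 0.1782]
tcp_rot: [179.6, 0.4, 129.1]
ft_force: [0.9, 0.0, 0.8]
width: 0.0427
```

Emit:
step_arm(
  plan=[0.5, 4, 0, 0, 0, 0, 0, 0.5, 4, 0, 0, 0, 0, 0, 0.5, 4, 0, 0, 0, 0, 0, 0.5, 4, 0, 0, 0, 0, 0, 0.5, 0, 0, 0, 0, 0, 0, 0.5, 0, 0, 0, 0, 0, 0],
)

```text
t: 16.1
tool_pos: [0.514, 0.1343, 0.1721]
tcp_rot: [180.0, 0.0, 129.3]
ft_force: [0.2, -0.1, 1.0]
width: 0.0427
```

```bash
python3 s.py
python3 - <<'E'
from h import *
crop("side",310,130,450,310,3.3,"k1s")
crop("top",330,145,450,235,6.6,"k1t")
E
```

```text
t 16.1
tool_pos [0.514, 0.1343, 0.1721]
tcp_rot [179.972, 0.0199, 129.2665]
ft_force [0.1655, -0.1256, 1.0207]
moment [0.0413, -0.0838, 0.0484]
width 0.04267743452778943
tau [2.198, -56.307, 29.956, 0.38, 0.227, 0.26] q6 57.49
```

View pics/k1s.png

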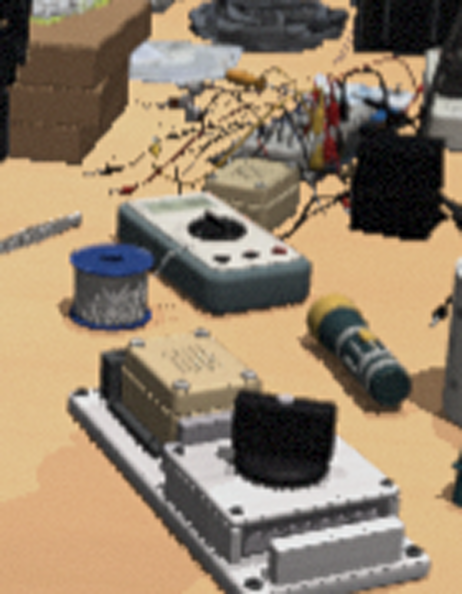

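View pics/k1t.png

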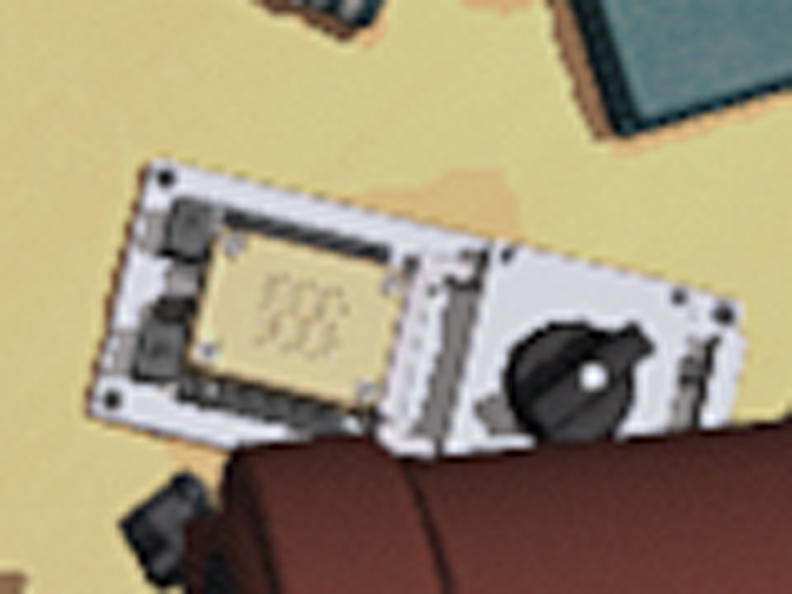

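Run:
```python
from h import *
from m import un
a=np.radians(76.9);y=np.array([np.cos(a),np.sin(a)]);x=np.array([y[1],-y[0]])
n=np.array([.6276,.0581])+.0533*y
p=onz("top",un([(235,243),(208,350),(393,285),(365,388)],330,145,6.6),.0525)[:,:2]; c=p.mean(0)+.0065*y; print((c-n)@x,(c-n)@y)
d=p[0]+p[1]-p[2]-p[3];print(np.degrees(np.arctan2(d[1],d[0])))
print(r.job_done())
```

```text
-0.0005522918498149255 0.002657759639548339
76.20955710922091
the job is handed in; nothing more can be done
None
```

The enclosure is in the nest with its gland in the fork, and the jaw is closed on it. I handed the job in at about 16 s of the 72 s; it reports no verdict.

**Placing:** I gripped the enclosure across its width, laid it between the rails and released it with the jaw still open. The camera then showed it within about 1.5 mm of the nest point.

**Turning the knob:** I turned it clockwise about 36° in small steps.
- The turning moment was 0.12 to 0.25 N m on the rim. It fell to around zero as the jaw began to move.
- I stopped once the jaw and enclosure no longer moved from step to step. There was no rise in the moment that would mean the notch's end wall.
- I then released the knob and moved the arm clear.

**Last checks:**
- **Position:** after release the enclosure was -0.6 mm sideways and +2.7 mm towards the stop, with about 0.7° of skew. All three are within limits.
- **Jaw and gland:** the picture shows the jaw closed against the enclosure and the gland in the fork.
- **Bystanders:** the reel and torch look unmoved. I did not check the screwdriver in the last pictures, though nothing went near it.

**Disagreements and gaps:**
- The two cameras disagreed by about 4 mm on absolute position. I used the top camera, because its view of the held enclosure matched the robot's own position.
- My automatic image matching of the jaw's movement was unreliable, so I judged it by eye and from the lid screws.
- I could not measure the jaw's clamping force or the force between follower and cam directly.

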